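# Push a spent furnace boat under the spring flap of the collection chest

### The job

Swing the chest's yellow spring flap open by pushing its red bar sideways with one fingertip and, while holding it open, push the white sample boat along its lane with the other fingertip until it drops through the hole under the flap. Only then let the flap close again. Only push the boat, never pick it up, and leave the crucible, bottle and jar where they stand.

Things in the scene. Friction and masses are not known exactly. Their poses are not given: they have to be found in the camera images.
- chest: Fixed stainless steel chest; deck 90 mm above the bench. Origin on the bench under the near rim of the drop hole; x runs along the lane from the robot side to the hole, y left, z up. Deck: x -175 to 103 mm, y -100 to 90 mm. The lane runs along y = 0 from x -175 mm to the hole between two rails 4 mm high, 5 mm thick, inner faces at y -22 and +22 mm.
- hole_rim (a point): Middle of the near edge of the drop hole, on the deck surface: chest (0, 0, 90) mm, chest axes. The hole spans chest x 0 to 80 mm, y -36 to 36 mm; the pit's floor is 76 mm below the deck and its far wall is clear plastic.
- flap (a joint): Angle of the yellow spring flap, rad: 0 closed (over the hole), 1.0 fully open (stop). Closed by a spring and its weight: 0.1 N m closed, 0.2 N m at the stop; falls shut when released. Pushing the red bar left (chest +y) opens it: bar travel 23 mm for 0.6 rad, 27 mm for 0.75 rad, held there by about 6 N. The boat passes freely under it from 0.6 rad up.
- flap_hinge (a point): Point on the flap's hinge line, which is parallel to the chest's x: chest (0, 52, 94) mm, left of the lane; its axes turn with the flap. The flap is a yellow plate 5 mm thick, chest x 8 to 86 mm, reaching 92 mm from the hinge to the right over the hole when closed; it swings up and to the left.
- bar_mid (a point): Point on the free part of the red bar (moves and turns with the flap). Bar round, 10 mm thick, 255 mm long, parallel to the lane (chest x -175 to 80 mm), 40 mm from the hinge line; straight above it when closed: chest (-85, 52, 134) mm. Two 6 mm posts at chest x 30 and 70 mm carry it; beside the lane it overhangs freely, nothing under it.
- boat: Loose white ceramic sample boat, a solid block 60 mm long (chest x), 40 mm wide (y), 20 mm high, 100 to 190 g, standing in the lane on the deck. Origin at the centre of its underside. It tips into the hole once its middle is past the hole's near rim.
- crucible: Small solid white crucible-shaped weight, 34 mm wide, 30 mm high, standing on the deck to the right of the lane and hole; leave alone. Origin at its foot.
- amber_bottle: Amber bottle with a black cap, 58 mm wide, 125 mm high, on the bench beside the chest; leave alone. Origin at its foot.
- powder_jar: White jar with a red cap, 62 mm wide, 100 mm high, on the bench beside the chest; leave alone. Origin at its foot.
There are look-alikes about, which are no part of the job. Leave any green or pink look-alike of the boat alone.

How it is judged (in metres and radians):
On the way, in this order (a step that is already met when the one before it is completed fails the run):
1. a finger holds the flap open while the boat still stands in the lane before the hole (contact force between the fingers and flap above 0.3 N and value of joint flap above 0.4 rad and x of boat in the frame of chest below -0.012 m and z of boat in the frame of chest above 0.08 m), for 0.2 s.
2. the boat has dropped into the pit while a finger still holds the flap open (contact force between the fingers and flap above 0.3 N and value of joint flap above 0.4 rad and z of boat in the frame of chest below 0.065 m and x of boat in the frame of chest between -0.005 and 0.085 m), for 0.05 s.
At the end, for the whole second after the job is handed in: The boat lies at rest in the pit under the hole (its origin at least 25 mm below the deck), the flap is closed (under 0.08 rad), and crucible, bottle and jar are within 30 mm of where they stood (z of boat in the frame of chest below 0.065 m and x of boat in the frame of chest between -0.005 and 0.085 m and value of joint flap below 0.08 rad and linear speed of boat below 0.02 m/s and distance of each of crucible, amber_bottle, powder_jar from where it was at the start of the episode below 0.03 m); the robot touches nothing.
It fails at once if the boat is lifted more than 15 mm above the deck (z of boat in the frame of chest above 0.105 m).
It fails at once if the boat is pushed out of its lane (y of boat in the frame of chest above 0.045 m or y of boat in the frame of chest below -0.045 m).
It fails at once if a bystander (crucible, bottle, jar) is moved by more than 30 mm or knocked over (distance of any of crucible, amber_bottle, powder_jar from where it was at the start of the episode above 0.03 m or angle between any of crucible, amber_bottle, powder_jar's own z axis and vertical above 0.5 rad).
It also fails if it takes over 42 s, if anything falls off the work surface, if the arm or the gripper's body presses on something with over 40 N, if the wrist force passes 120 N, or if a joint passes its speed limit or range.

### The arm

A 6-joint arm with a two-finger parallel gripper is mounted at the origin on the work surface. World frame = base frame: x ahead of the robot, y to its left, z up, the work surface at z = 0. Lengths are in mm, angles in rad, forces in N, time in s.
With the tool pointing down it reaches from about 275 to 1000 mm from the base axis. Payload 8.4 kg.
Tool frame: the origin (TCP) lies on the centre line of the jaws, within the pads' length; the fingertips stand r.tip_reach ahead of it and the grasp point (between the pads) lies 11 mm behind it (r.tip_reach is the distance from the TCP to the fingertips, in mm); z points along the fingers, y is the line along which they close (so a half turn about z gives the same grasp; the last joint's range is limited). The gripper opens to 85 mm and grips with 20 to 120 N. Pads are 22 mm wide; open, the fingers measure 114 mm over their backs; the gripper's body (76 mm by 85 mm) begins 54 mm behind the grasp point. The pads swing forward as they close: fully open they stand 13 mm farther back than shut.
Start: joints at [-1.256, 0.353, 1.633, -0, 1.155, -0.002], TCP at [194.703, -593.901, 239.281] pointing down, gripper open.
Joint ranges: [-2.63, 2.63], [-0.92, 2.1], [0.06, 2.66], [-1.3, 4.44], [0, 2.69], [-3.02, 3.02]. Speed limits (rad/s): [2.22, 2.22, 2.79, 3.14, 3.14, 3.14].

### API

Orientations are given as [roll, pitch, yaw] about the fixed x, y, z axes, in that order (R = Rz(yaw) Ry(pitch) Rx(roll)).
In Python, from rig import r gives the robot as it stands.
- The arm moves only by the tool carry_out, never from a script. Its argument "targets" is a list of rows, each an object with "dp": the shift along the tool's x, y, z in mm, a list of three; "yaw": the turn about the tool's z in degrees. A call has 1 to 12 rows; each row is the pose to reach, as a shift and turn from the pose commanded when the call began, along the tool's axes at that moment; what a row does not reach only later rows make up. A row lasts 1/8 s, in which the tool goes at most 62.5 mm and 10.7 degrees, less where a joint would pass 70% of its speed; a pose out of reach is approached as far as the arm can. A call with a gripper value outside its range is refused whole. "fingers" is the opening, from -1 (shut) to 1 (fully open), so that 0 is half open, set as the call begins (left out, the last holds). The fingers move at their own pace and stop on an object; "grip_force" is the grip in N (left out, the last holds). Time passes only in rows, so rows that repeat a pose let the fingers close. It gives the time, the measured TCP pose, the force, the opening and the grip force at its end, in the units of the state.
- r.sense(): the state, without advancing time (a new reading comes with each control period).
- r.grab_frame(name): name is "scene" or "side" or "wrist"; returns the picture (400x640x3 uint8, red, green, blue); there is no depth.
- r.get_calibration(name): a dict with "fx", "fy", "cx", "cy" (pixels), "rvec" (rotation vector, rad) and "tvec" (3), from world to camera coordinates, as OpenCV has them. Camera axes: x right, y down, z forward; pixel columns grow to the right and rows downward; lengths in mm; the calibration is good to about 2 mm. A picture is of the moment at which its call begins: read the wrist's pose just before it. get_calibration takes no time and is no camera call; for the wrist camera it gives the pose at the moment of the call.
- r.sign_off(): hands the job in; it is judged then, once.
The state is a dict: "clock": time; "qpos": joint angles; "qvel": joint speeds; "joint_efforts": joint torques, N m; "eef_pos": TCP position; "tcp_rot": TCP orientation; "contact_force": force on the tool from outside, world axes, zero at the start; "wrist_torque": the same for the moment, N m; "opening": opening from 0.0 (shut) to 1.0 (fully open); "grasp_force": force on a finger pad.
Only numpy, scipy, OpenCV 4.12 (cv2) and the standard library are available. Lean on these libraries where they do the work, as an engineer would, in place of code of your own. Each camera call takes 0.05 s, during which the arm holds its last target. There are 200 camera calls.

## Working session

There is one attempt and no reset: what is moved stays moved. The work goes in short steps, Python scripts to look and compute and a tool call to move; the robot and the scene stay as the last step left them, time stands still between calls to the robot, and variables do not carry over. Pictures are saved under pics/ and viewed, at most 10 in all, crops included, and the job is handed in when it is done.

Besides the shell and the picture viewer there is one more tool, called after "Emit:" in YAML: its name, and indented under it one key for each argument. carry_out: Moves the arm, as the interface text tells. Its arguments: {"type":"object","properties":{"targets":{"type":"array","items":{"type":"object","properties":{"dp":{"type":"array","items":{"type":"number"}},"yaw":{"type":"number"}}}},"fingers":{"type":"number"},"grip_force":{"type":"number"}},"required":["targets"]}

```bash
mkdir -p pics; python3 - <<'E'
from rig import r
import cv2
for n in("scene","side"):
    cv2.imwrite(f"pics/{n}0.png",cv2.cvtColor(r.grab_frame(n),cv2.COLOR_RGB2BGR)); print(n,r.get_calibration(n))
print(r.sense(),r.tip_reach)
E
```

```text
scene {'fx': 392.37916535657257, 'fy': 392.37916535657257, 'cx': 321.3205133503833, 'cy': 200.33625147077115, 'rvec': array([ 1.67356552,  2.19140445, -0.62514756]), 'tvec': array([ 141.03831786, -435.148724  , 1318.4221134 ])}
side {'fx': 383.92883533781594, 'fy': 383.92883533781594, 'cx': 321.82377639201, 'cy': 199.24147703705262, 'rvec': array([ 2.28629366, -0.14213782,  0.07541356]), 'tvec': array([-569.93877473,  135.59760722,  754.34688054])}
{'clock': 0.1, 'qpos': array([-1.25640487e+00,  3.53594056e-01,  1.63403288e+00,  4.07805956e-06,
        1.15518352e+00, -2.38520959e-03]), 'qvel': array([ 0.00145696, -0.00148979, -0.00029637,  0.00026975, -0.00130094,
       -0.00078267]), 'joint_efforts': array([-1.27441913e-04, -6.06356406e+01, -3.42819679e+01,  1.89076582e-05,
        4.08070991e-03, -3.72990155e-05]), 'eef_pos': array([ 194.57797655, -593.521976  ,  238.63877028]), 'tcp_rot': array([-3.14037486e+00, -6.63359770e-06,  3.16775013e-01]), 'contact_force': array([1.18709127, 0.31956817, 0.13627581]), 'wrist_torque': array([-0.04129528,  0.0195751 ,  0.02313114]), 'grasp_force': 0.0, 'opening': 1.000132026006873} 8.0
```

View pics/scene0.png

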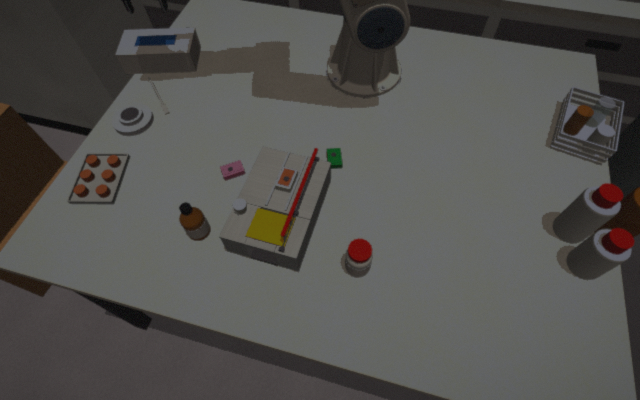

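View pics/side0.png

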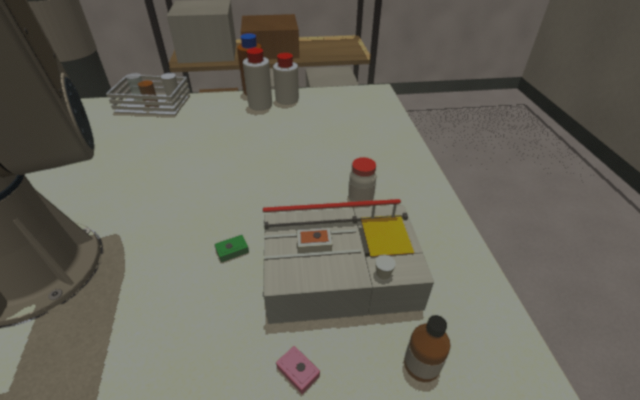

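Scene view: chest around (280,200), boat (286,180), bar from (315,152) to (285,232), crucible (240,205), yellow flap (268,226). In the side view the bar runs (264,209)-(400,203), with the boat at (314,239) and the flap at (387,237). Next I triangulate.

```bash
cat >h.py <<'E'
import numpy as np,cv2
from rig import r
def cam(n):
    c=r.get_calibration(n);K=np.array([[c['fx'],0,c['cx']],[0,c['fy'],c['cy']],[0,0,1.]])
    R=cv2.Rodrigues(np.array(c['rvec'],float))[0];return K,R,np.array(c['tvec'],float)
def ray(n,p,C=None):
    K,R,t=C or cam(n);d=R.T@np.linalg.inv(K)@np.array([p[0],p[1],1.]);return -R.T@t,d/np.linalg.norm(d)
def onz(n,p,z,C=None):
    o,d=ray(n,p,C);return o+d*(z-o[2])/d[2]
def tri(pa,pb):
    (o,d),(q,e)=ray("scene",pa),ray("side",pb)
    s=np.linalg.lstsq(np.c_[d,-e],q-o,rcond=None)[0];a=o+d*s[0];b=q+e*s[1];return (a+b)/2,np.linalg.norm(a-b)
def mask(im,col):
    h,s,v=[x.astype(int) for x in cv2.split(cv2.cvtColor(im,cv2.COLOR_RGB2HSV))]
    if col=='red':m=((h<5)|(h>174))&(s>190)&(v>60)
    if col=='yellow':m=(abs(h-27)<6)&(s>180)&(v>80)
    if col=='orange':m=(h>=3)&(h<16)&(s>120)&(v>80)
    if col=='white':m=(s<60)&(v>150)
    return m.astype(np.uint8)
def blobs(m,k=20):
    n,l,st,c=cv2.connectedComponentsWithStats(m);return [(st[i],c[i],l==i) for i in range(1,n) if st[i][4]>=k]
E
python3 - <<'E'
from h import *
np.set_printoptions(precision=1,suppress=True)
for n,box in(("scene",(215,135,345,275)),("side",(225,180,440,330))):
    im=cv2.cvtColor(cv2.imread(f"pics/{n}0.png"),cv2.COLOR_BGR2RGB);x0,y0,x1,y1=box
    for c in('red','yellow','orange'):
        m=np.zeros((400,640),np.uint8);m[y0:y1,x0:x1]=mask(im,c)[y0:y1,x0:x1]
        for st,ce,l in blobs(m):
            cs=cv2.findContours(l.astype(np.uint8),0,2)[0][0];rect=cv2.minAreaRect(cs)
            print(n,c,st,ce,cv2.boxPoints(rect).tolist())
            if c=='yellow':print(cv2.approxPolyDP(cs,4,True)[:,0].tolist())
    x0,y0,x1,y1=box;cr=im[y0:y1,x0:x1]
    cv2.imwrite(f"pics/{n}1.png",cv2.cvtColor(cv2.resize(cr,None,fx=4 if n=='scene' else 3.5,fy=4 if n=='scene' else 3.5,interpolation=2),cv2.COLOR_RGB2BGR))
E
```

```text
scene red [282 149  35  87 265] [298.2 193.9] [[280.485107421875, 234.41360473632812], [313.867919921875, 148.1746826171875], [317.29052734375, 149.49957275390625], [283.90771484375, 235.73849487304688]]
scene yellow [246 209  41  37 977] [267.  226.3] [[245.75108337402344, 235.9336395263672], [253.63487243652344, 206.3693389892578], [289.23651123046875, 215.8631134033203], [281.35272216796875, 245.4274139404297]]
[[258, 209], [246, 235], [281, 245], [286, 215]]
scene orange [279 169  15  16 129] [285.8 176.4] [[278.1379089355469, 182.6551513671875], [284.2758483886719, 167.31033325195312], [293.4137878417969, 170.96551513671875], [287.2758483886719, 186.31033325195312]]
scene orange [281 215   8  21  21] [284.2 225. ] [[280.0268249511719, 234.64146423339844], [287.3512268066406, 214.76097106933594], [288.3243713378906, 215.11952209472656], [280.9999694824219, 235.00001525878906]]
side yellow [ 363  217   50   39 1410] [386.7 237. ] [[362.5458984375, 221.59393310546875], [407.4149169921875, 215.61138916015625], [412.2620849609375, 251.965087890625], [367.39306640625, 257.9476318359375]]
[[400, 217], [363, 222], [371, 255], [412, 252]]
side orange [263 199 137  13 435] [338.2 204.6] [[262.7965087890625, 206.94692993164062], [398.8583984375, 197.87612915039062], [399.1947021484375, 202.92037963867188], [263.1328125, 211.99118041992188]]
side orange [301 231  27  12 221] [313.3 236.6] [[300.70001220703125, 232.09999084472656], [326.39410400390625, 230.12351989746094], [327.17059326171875, 240.21763610839844], [301.47650146484375, 242.19410705566406]]
side orange [416 325   9   5  32] [420.9 327.5] [[416.0, 325.0], [424.0, 325.0], [424.0, 329.0], [416.0, 329.0]]
```

View pics/scene1.png

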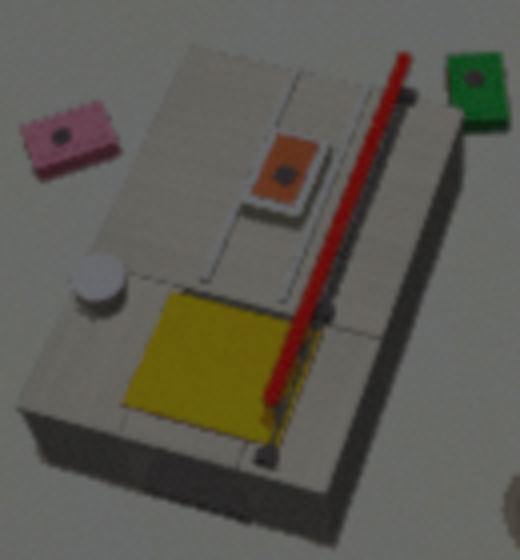

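View pics/side1.png

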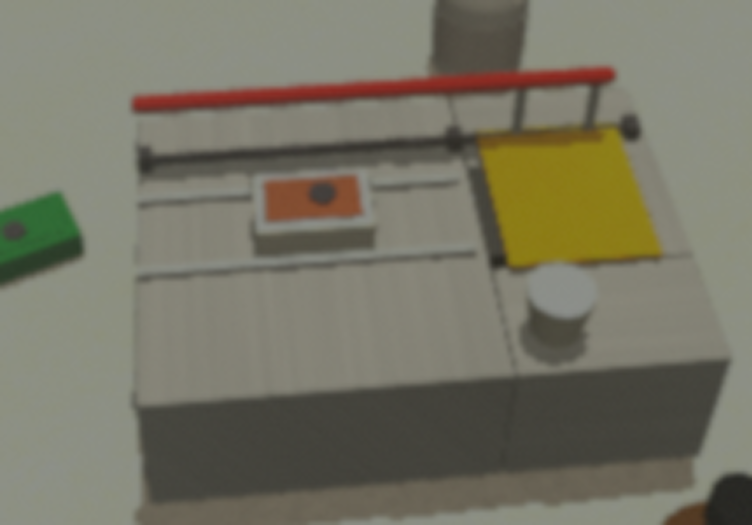

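Crops: bar ends at scene (316,149.5)/(283,235) and side (263.5,209.5)/(399.5,201.3). The deck's right corners, the yellow plate corners, the label and the dot are readable in both.

```bash
python3 - <<'E'
from h import *
np.set_printoptions(precision=1,suppress=True)
S=lambda x,y:(x/4+215-.4,y/4+135-.4)
T=lambda x,y:(x/3.5+225-.4,y/3.5+180-.4)
P={'barN':(S(404,58),T(138,104)),'barF':(S(272,400),T(610,75)),
'deckNR':(S(190,45),T(136,405)),'deckFR':(S(20,408),T(728,357)),
'yNR':(S(172,293),T(510,265)),'yFR':(S(124,404),T(660,254)),
'dot':(S(285,175),T(322,193)),
'boatNR':(S(274,136),T(256,223)),'boatNL':(S(328,145),T(252,177)),'boatFL':(S(298,213),T(371,174)),'boatFR':(S(244,202),T(377,222)),
'railRend':(S(207,281),T(474,252)),'railLend':(S(284,300),T(458,181)),'railRst':(S(298,72),T(138,272)),'railLst':(S(366,85),T(138,203)),
'cruc':(S(99,279),T(562,281))}
W={}
for k,(a,b) in P.items():
    W[k],e=tri(a,b);print(k,W[k],'gap %.1f'%e)
ex=W['barF']-W['barN'];print('bar len',np.linalg.norm(ex),'yaw',np.arctan2(ex[1],ex[0]))
for a,b in(('deckNR','deckFR'),('yNR','yFR'),('railRst','railRend'),('railLst','railLend'),('boatNR','boatFR'),('boatNL','boatFL')):
    d=W[b]-W[a];print(a,b,np.linalg.norm(d),np.arctan2(d[1],d[0]))
# rigid fit to known chest points
C={'barN':(-175,52,134),'barF':(80,52,134),'deckNR':(-175,-100,90),'deckFR':(103,-100,90),'yNR':(8,-40,96.5),'yFR':(86,-40,96.5),'railRst':(-175,-24.5,94),'railLst':(-175,24.5,94)}
A=np.array([C[k] for k in C],float);B=np.array([W[k] for k in C])
a,b=A[:,:2]-A[:,:2].mean(0),B[:,:2]-B[:,:2].mean(0)
th=np.arctan2((a[:,0]*b[:,1]-a[:,1]*b[:,0]).sum(),(a*b).sum());R=np.array([[np.cos(th),-np.sin(th)],[np.sin(th),np.cos(th)]])
t=B[:,:2].mean(0)-R@A[:,:2].mean(0);print('chest',t,th)
for k in W:print(k,R.T@(W[k][:2]-t),W[k][2],C.get(k))
E
```

```text
barN [464.6 -30.3 134.6] gap 0.8
barF [711.5 -35.7 134. ] gap 3.1
deckNR [ 457.  -181.9   90.1] gap 1.7
deckFR [ 733.  -186.9   87. ] gap 1.5
yNR [ 641.5 -125.6   94.6] gap 1.5
yFR [ 717.7 -127.    93.8] gap 1.6
dot [553.3 -81.7 111.3] gap 1.5
boatNR [521.5 -97.5 107.9] gap 5.1
boatNL [520.7 -63.6 107.1] gap 1.6
boatFL [578.4 -67.1 108.7] gap 6.1
boatFR [ 577.7 -101.   108.3] gap 3.4
railRend [ 626.3 -110.2   89.4] gap 3.1
railLend [627.4 -60.9  90.2] gap 3.7
railRst [ 459.8 -105.1   90.6] gap 0.2
railLst [460.  -58.8  91.6] gap 1.4
cruc [ 656.4 -160.4  121.2] gap 0.1
bar len 246.99546142067445 yaw -0.021937616216854736
deckNR deckFR 275.9965502556466 -0.018048152287793915
yNR yFR 76.16581624210615 -0.018053052693330192
railRst railRend 166.58075301433362 -0.03101161129348297
railLst railLend 167.45551768257795 -0.012891952241186347
boatNR boatFR 56.31401040955061 -0.06176566983217514
boatNL boatFL 57.91457581972823 -0.061114806478570496
chest [634.  -85.6] -0.021741142319988575
barN [-170.5   51.6] 134.57489892734694 (-175, 52, 134)
barF [76.5 51.6] 133.9953495851436 (80, 52, 134)
deckNR [-174.8 -100.2] 90.14548665126597 (-175, -100, 90)
deckFR [101.2 -99.2] 87.00208769880527 (103, -100, 90)
yNR [  8.4 -39.9] 94.63733201843675 (8, -40, 96.5)
yFR [ 84.6 -39.6] 93.80843525585499 (86, -40, 96.5)
dot [-80.7   2.1] 111.29928888701653 None
boatNR [-112.2  -14.4] 107.93691959803101 None
boatNL [-113.8   19.5] 107.12878813266983 None
boatFL [-55.9  17.2] 108.69368558205824 None
boatFR [-55.9 -16.7] 108.25624446127449 None
railRend [ -7.2 -24.8] 89.44994846634489 None
railLend [-7.1 24.5] 90.15501389588695 None
railRst [-173.7  -23.3] 90.64453860897368 (-175, -24.5, 94)
railLst [-174.5   23. ] 91.59541732048655 (-175, 24.5, 94)
cruc [ 24.  -74.4] 121.17617401202372 None
```

Emit:
carry_out:
  targets:
    - {"dp": [20,-18,0],"yaw": 2}
    - {"dp": [65,-57,0],"yaw": 4}
    - {"dp": [112,-98,0],"yaw": 6}
    - {"dp": [160,-140,0],"yaw": 8}
    - {"dp": [208,-182,0],"yaw": 10}
    - {"dp": [256,-224,0],"yaw": 12}
    - {"dp": [304,-266,0],"yaw": 14}
    - {"dp": [352,-308,0],"yaw": 16}
    - {"dp": [400,-350,0],"yaw": 18}
    - {"dp": [430,-376,0],"yaw": 19.4}
    - {"dp": [449,-393,0],"yaw": 19.4}
    - {"dp": [449,-393,0],"yaw": 19.4}
  fingers: 0.2

```text
clock: 1.6
eef_pos: [499.3, -79.2, 239.0]
tcp_rot: [-3.141, 0.001, -0.019]
contact_force: [0.7, -0.8, -1.1]
opening: 0.6
grasp_force: 0.0
```

```bash
python3 - <<'E'
from h import *
s=r.sense();print(s['eef_pos'],s['tcp_rot'],s['opening'],s['contact_force'],r.tip_reach,s['clock'])
a=r.grab_frame('side')[100:320,200:440];b=r.grab_frame('wrist')
a=cv2.resize(a,None,fx=1.82,fy=1.82)
cv2.imwrite('pics/m2.png',cv2.cvtColor(np.hstack([a,cv2.resize(b[:,120:520],(360,400))]) if a.shape[0]==400 else a,cv2.COLOR_RGB2BGR));print(a.shape)
E
```

```text
[499.31908619 -79.21775722 238.97137487] [-3.14138387e+00  5.05230882e-04 -1.90483029e-02] 0.5997157261538569 [ 0.7055945  -0.76361195 -1.13613783] 8.0 1.6
(400, 437, 3)
```

View pics/m2.png

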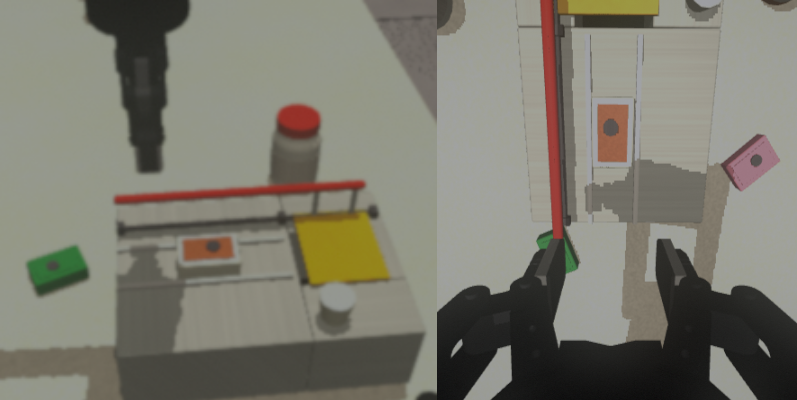

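The wrist view shows the left tip at about (548-565,240) just right of the bar, and the right tip at (657-676,240). The side view shows the near fingertip's lower edge at (148,172). I use these to check tip height and finger span.

```bash
python3 - <<'E'
from h import *
np.set_printoptions(precision=1,suppress=True)
for px in((137,172),(162,172)):
    o,d=ray('side',(px[0]/1.82+200,px[1]/1.82+100))
    for y in(-112,-105):print(px,y,o+d*(y-o[1])/d[1])
C=cam('wrist');print('cam',-C[1].T@C[2])
for u,v in((545,240),(565,240),(535,290),(657,240),(676,240),(688,290)):
    for z in(231,238):print(u,v,z,onz('wrist',((u-437)/.9+120,v),z,C))
m=mask(r.grab_frame('wrist'),'red')
for st,c,l in blobs(m,200):
    ys,xs=np.nonzero(l)
    for v in (60,130,200):
        print(v,onz('wrist',(xs[ys==v].mean(),v),134,C))
E
```

```text
(137, 172) -112 [ 489.3 -112.   236. ]
(137, 172) -105 [ 489.2 -105.   230.1]
(162, 172) -112 [ 509.4 -112.   234. ]
(162, 172) -105 [ 509.6 -105.   228.1]
cam [570.2 -80.9 373.4]
545 240 231 [504.9 -42.4 231. ]
545 240 238 [508.1 -44.3 238. ]
565 240 231 [504.6 -53.7 231. ]
565 240 238 [507.8 -55.1 238. ]
535 290 231 [475.6 -33.7 231. ]
535 290 238 [480.3 -36.  238. ]
657 240 231 [ 503.4 -106.   231. ]
657 240 238 [ 506.7 -104.7  238. ]
676 240 231 [ 503.2 -116.8  231. ]
676 240 238 [ 506.5 -115.   238. ]
688 290 231 [ 473.6 -125.3  231. ]
688 290 238 [ 478.3 -123.1  238. ]
```

Emit:
carry_out:
  targets:
    - {"dp": [-2,6,5],"yaw": 0}
    - {"dp": [-2,6,20],"yaw": 0}
    - {"dp": [-2,6,35],"yaw": 0}
    - {"dp": [-2,6,50],"yaw": 0}
    - {"dp": [-2,6,65],"yaw": 0}
    - {"dp": [-2,6,80],"yaw": 0}
    - {"dp": [-2,6,95],"yaw": 0}
    - {"dp": [-2,6,108],"yaw": 0}
    - {"dp": [-2,6,119],"yaw": 0}
    - {"dp": [-2,6,127],"yaw": 0}
    - {"dp": [-2,6,133],"yaw": 0}
    - {"dp": [-2,6,133],"yaw": 0}

```text
clock: 3.25
eef_pos: [496.7, -86.5, 106.0]
tcp_rot: [-3.141, 0.0, -0.022]
contact_force: [0.3, -0.4, 0.4]
opening: 0.605
grasp_force: 0.0
```

```bash
python3 - <<'E'
from h import *
s=r.sense();print(s['eef_pos'],s['tcp_rot'],s['opening'],s['contact_force'],s['clock'])
a=cv2.resize(r.grab_frame('side')[170:290,230:430],None,fx=2.2,fy=3.33/3.33*2.2);b=r.grab_frame('wrist')[:264]
cv2.imwrite('pics/m3.png',cv2.cvtColor(np.vstack([cv2.copyMakeBorder(a,0,0,0,200,0),b]),cv2.COLOR_RGB2BGR))
E
```

```text
[496.66789098 -86.51021963 106.0130526 ] [-3.14149973e+00  4.60312331e-04 -2.18096100e-02] 0.6054654820572029 [ 0.34075783 -0.38673232  0.41657378] 3.25
```

View pics/m3.png

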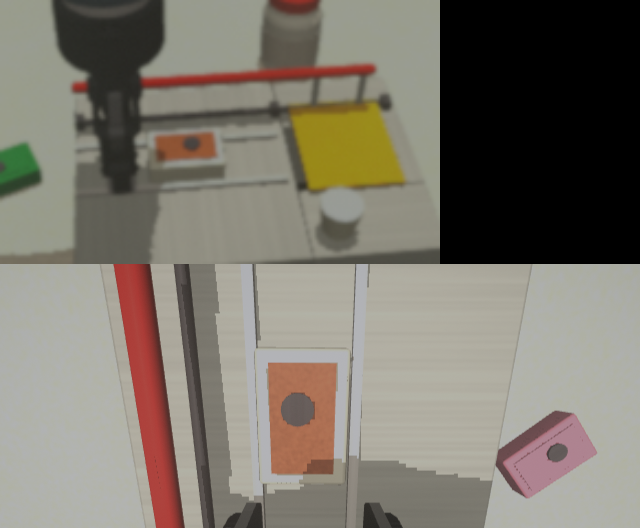

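Emit:
carry_out:
  targets:
    - {"dp": [0,-4,0],"yaw": 0}
    - {"dp": [0,-8,0],"yaw": 0}
    - {"dp": [0,-12,0],"yaw": 0}
    - {"dp": [0,-16,0],"yaw": 0}
    - {"dp": [0,-20,0],"yaw": 0}
    - {"dp": [0,-24,0],"yaw": 0}
    - {"dp": [0,-28,0],"yaw": 0}
    - {"dp": [0,-32,0],"yaw": 0}
    - {"dp": [0,-36,0],"yaw": 0}
    - {"dp": [0,-38,0],"yaw": 0}
    - {"dp": [0,-38,0],"yaw": 0}
    - {"dp": [0,-38,0],"yaw": 0}

```text
clock: 4.85
eef_pos: [497.2, -49.2, 105.7]
tcp_rot: [3.14, 0.001, -0.021]
contact_force: [0.8, -9.0, -6.7]
opening: 0.601
grasp_force: 4.5
```

```bash
python3 - <<'E'
from h import *
s=r.sense();print(s['eef_pos'],s['tcp_rot'],s['opening'],s['contact_force'],s['clock'])
a=cv2.resize(r.grab_frame('side')[170:290,230:430],None,fx=2.2,fy=3.33/3.33*2.2);b=r.grab_frame('wrist')[:264]
cv2.imwrite('pics/m4.png',cv2.cvtColor(np.vstack([cv2.copyMakeBorder(a,0,0,0,200,0),b]),cv2.COLOR_RGB2BGR))
E
```

```text
[497.24214821 -49.17563572 105.7266344 ] [ 3.14029194e+00  8.35800706e-04 -2.12172006e-02] 0.6007210291047542 [ 0.7547671  -8.9967724  -6.69045237] 4.85
```

View pics/m4.png

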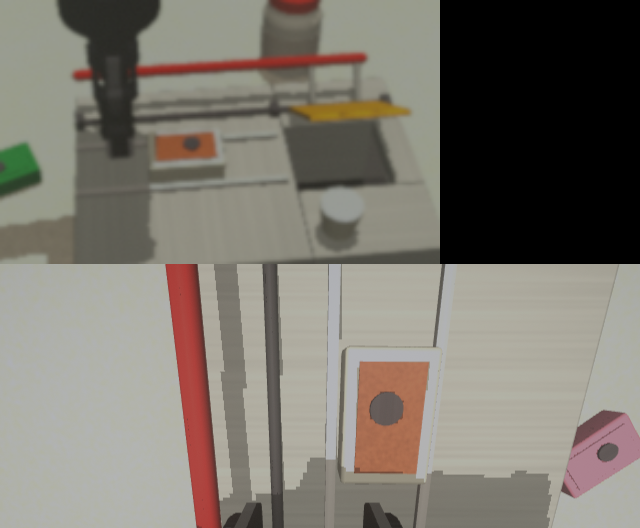

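The flap stands well open with the hole exposed. The right finger at px (382,510) lies behind the boat, which is centred at about (390,415). Now the flap angle.

```bash
python3 - <<'E'
from h import *
from scipy.optimize import brentq
np.set_printoptions(precision=1,suppress=True)
C=cam('wrist');th=-.0217;t=np.array([634,-85.6])
R=np.array([[np.cos(th),-np.sin(th)],[np.sin(th),np.cos(th)]])
for (u,v) in((207,240),(196,130),(186,30)):
    f=lambda a:(R.T@(onz('wrist',(u,v),94+40*np.cos(a),C)[:2]-t))[1]-52-40*np.sin(a)
    print(u,v,brentq(f,-.3,1.2))
ch=lambda u,v,z:R.T@(onz('wrist',(u,v),z,C)[:2]-t)
print('boat',ch(345,215,110),ch(437,215,110),ch(346,83,110),'tip',ch(363,240,100),ch(395,255,100))
E
```

```text
207 240 0.7484976826728121
196 130 0.728152045030217
186 30 0.713564265023815
boat [-113.8   20.2] [-113.9  -21.8] [-57.3  21.4] tip [-130.9    9.5] [-139.3   -7.2]
```

Emit:
carry_out:
  targets:
    - {"dp": [5,0,0],"yaw": 0}
    - {"dp": [10,0,0],"yaw": 0}
    - {"dp": [15,0,0],"yaw": 0}
    - {"dp": [21,0,0],"yaw": 0}
    - {"dp": [27,0,0],"yaw": 0}
    - {"dp": [33,0,0],"yaw": 0}
    - {"dp": [39,0,0],"yaw": 0}
    - {"dp": [45,0,0],"yaw": 0}
    - {"dp": [51,0,0],"yaw": 0}
    - {"dp": [57,0,0],"yaw": 0}
    - {"dp": [63,0,0],"yaw": 0}
    - {"dp": [63,0,0],"yaw": 0}

```text
clock: 6.45
eef_pos: [559.6, -50.1, 105.7]
tcp_rot: [3.141, 0.003, -0.021]
contact_force: [-2.6, -5.6, 0.1]
opening: 0.608
grasp_force: 2.8
```

```bash
python3 - <<'E'
from h import *
s=r.sense();print(s['eef_pos'],s['tcp_rot'],s['opening'],s['contact_force'],s['clock'])
a=cv2.resize(r.grab_frame('side')[170:290,230:430],None,fx=2.2,fy=3.33/3.33*2.2);b=r.grab_frame('wrist')[:264]
cv2.imwrite('pics/m5.png',cv2.cvtColor(np.vstack([cv2.copyMakeBorder(a,0,0,0,200,0),b]),cv2.COLOR_RGB2BGR))
E
```

```text
[559.56179209 -50.09503643 105.69522066] [ 3.14110369e+00  2.71630024e-03 -2.13887409e-02] 0.6077526906944828 [-2.56861007 -5.59820835  0.11748615] 6.45
```

View pics/m5.png

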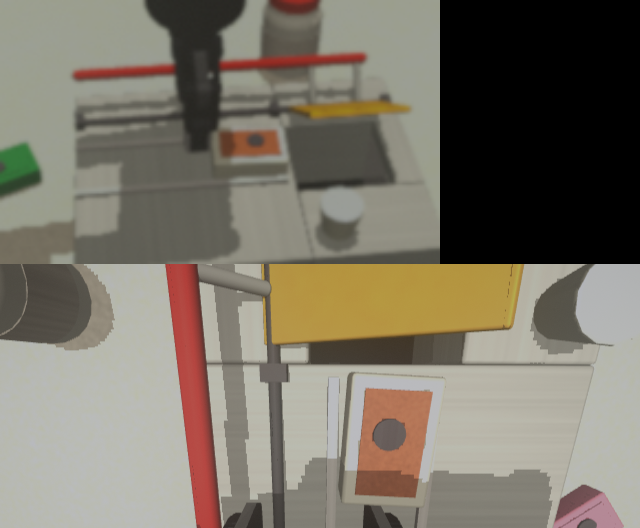

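The boat is now at the rim, the flap is still open, and the boat has yawed only slightly. I keep pushing.

Emit:
carry_out:
  targets:
    - {"dp": [4,0,0],"yaw": 0}
    - {"dp": [8,0,0],"yaw": 0}
    - {"dp": [12,0,0],"yaw": 0}
    - {"dp": [16,0,0],"yaw": 0}
    - {"dp": [20,0,0],"yaw": 0}
    - {"dp": [24,0,0],"yaw": 0}
    - {"dp": [28,0,0],"yaw": 0}
    - {"dp": [32,0,0],"yaw": 0}
    - {"dp": [36,0,0],"yaw": 0}
    - {"dp": [40,0,0],"yaw": 0}
    - {"dp": [42,0,0],"yaw": 0}
    - {"dp": [42,0,0],"yaw": 0}

```text
clock: 8.05
eef_pos: [601.2, -51.0, 105.6]
tcp_rot: [3.141, 0.003, -0.021]
contact_force: [-2.9, -5.0, 0.1]
opening: 0.603
grasp_force: 2.8
```

```bash
python3 - <<'E'
from h import *
s=r.sense();print(s['eef_pos'],s['tcp_rot'],s['opening'],s['contact_force'],s['clock'])
a=cv2.resize(r.grab_frame('side')[170:290,230:430],None,fx=2.2,fy=3.33/3.33*2.2);b=r.grab_frame('wrist')[:264]
cv2.imwrite('pics/m6.png',cv2.cvtColor(np.vstack([cv2.copyMakeBorder(a,0,0,0,200,0),b]),cv2.COLOR_RGB2BGR))
E
```

```text
[601.19586247 -51.03304969 105.57908024] [ 3.14106148  0.00319703 -0.02138594] 0.6032035904061922 [-2.87607461 -5.03208324  0.14502639] 8.05
```

View pics/m6.png

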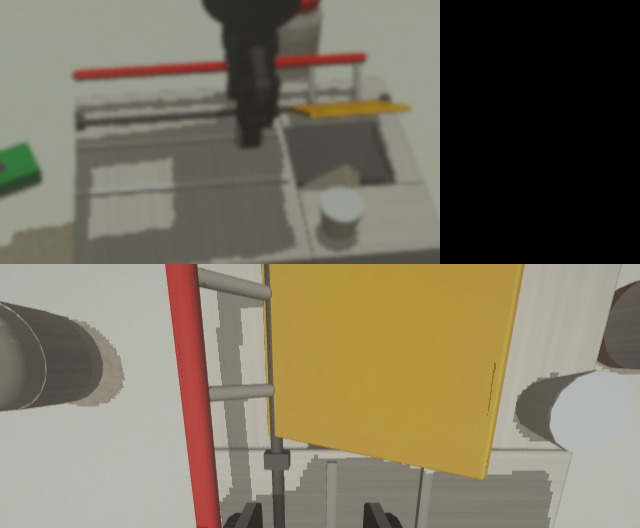

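```bash
python3 - <<'E'
from h import *
a=cv2.resize(r.grab_frame('side')[205:275,350:420],(400,400),interpolation=2);b=cv2.resize(r.grab_frame('scene')[190:260,225:295],(400,400),interpolation=2)
o=np.hstack([a,b]);o=np.clip(o.astype(float)*1.8,0,255).astype(np.uint8)
cv2.imwrite('pics/m7.png',cv2.cvtColor(o,cv2.COLOR_RGB2BGR))
E
```

```text
(no output)
```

View pics/m7.png

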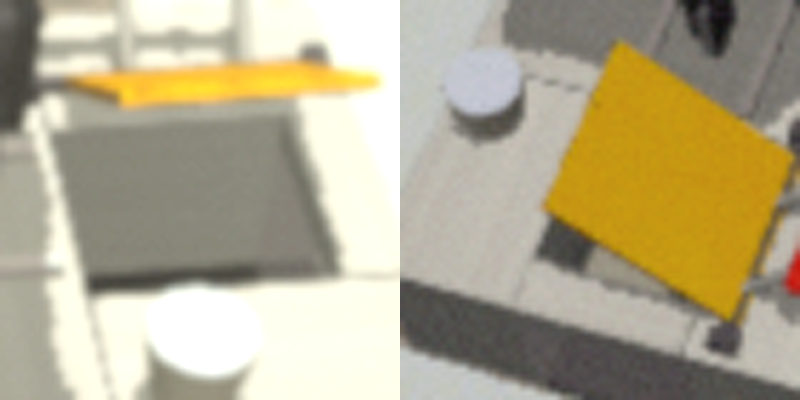

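The deck and lane are empty and the side view's upper pit shows no boat, so it has dropped. Step 2's 0.05 s hold with the flap open is well past, so I release the flap gently.

Emit:
carry_out:
  targets:
    - {"dp": [0,4,0],"yaw": 0}
    - {"dp": [0,8,0],"yaw": 0}
    - {"dp": [0,12,0],"yaw": 0}
    - {"dp": [0,16,0],"yaw": 0}
    - {"dp": [0,20,0],"yaw": 0}
    - {"dp": [0,24,0],"yaw": 0}
    - {"dp": [0,28,0],"yaw": 0}
    - {"dp": [0,32,0],"yaw": 0}
    - {"dp": [0,36,0],"yaw": 0}
    - {"dp": [0,38,0],"yaw": 0}
    - {"dp": [0,38,0],"yaw": 0}
    - {"dp": [0,38,0],"yaw": 0}

```text
clock: 9.75
eef_pos: [601.8, -88.7, 106.3]
tcp_rot: [-3.142, 0.0, -0.022]
contact_force: [0.6, -1.3, -0.2]
opening: 0.6
grasp_force: 0.0
```

Emit:
carry_out:
  targets:
    - {"dp": [-4,0,-5],"yaw": 0}
    - {"dp": [-10,0,-15],"yaw": 0}
    - {"dp": [-20,0,-30],"yaw": 0}
    - {"dp": [-30,0,-45],"yaw": 0}
    - {"dp": [-40,0,-60],"yaw": 0}
    - {"dp": [-50,0,-75],"yaw": 0}
    - {"dp": [-60,0,-90],"yaw": 0}
    - {"dp": [-70,0,-105],"yaw": 0}
    - {"dp": [-80,0,-120],"yaw": 0}
    - {"dp": [-85,0,-130],"yaw": 0}
    - {"dp": [-85,0,-130],"yaw": 0}
    - {"dp": [-85,0,-130],"yaw": 0}

```text
clock: 11.25
eef_pos: [516.8, -87.0, 235.9]
tcp_rot: [-3.142, 0.0, -0.022]
contact_force: [-0.2, -0.1, 0.6]
opening: 0.599
grasp_force: 0.0
```

```bash
python3 - <<'E'
from h import *
s=r.sense();print(s['eef_pos'],s['contact_force'],s['clock'])
for n,box in(("scene",(215,135,345,275)),("side",(225,180,440,330))):
    im=r.grab_frame(n);x0,y0,x1,y1=box
    for c in('yellow','orange'):
        m=np.zeros((400,640),np.uint8);m[y0:y1,x0:x1]=mask(im,c)[y0:y1,x0:x1]
        for st,ce,l in blobs(m):print(n,c,st,ce)
    old=cv2.cvtColor(cv2.imread(f"pics/{n}0.png"),cv2.COLOR_BGR2RGB)
    cx,cy=(240,205) if n=='scene' else (385,265)
    print('crucible diff',np.abs(old[cy-8:cy+8,cx-8:cx+8].astype(int)-im[cy-8:cy+8,cx-8:cx+8]).mean())
E
```

```text
[516.82680539 -86.95777054 235.94584089] [-0.17356364 -0.13299452  0.55744246] 11.25
scene yellow [246 209  41  37 976] [267.06659836 226.26946721]
scene orange [281 215   8  21  21] [284.19047619 225.        ]
crucible diff 3.38671875
side yellow [ 363  217   50   39 1405] [386.65622776 237.04199288]
side orange [315 199  85   9 319] [360.70532915 203.12539185]
side orange [263 207  23   4  48] [273.47916667 208.54166667]
side orange [416 325  10   5  33] [421.06060606 327.39393939]
crucible diff 8.365885416666666
```

```bash
python3 -c "
from rig import r
print(r.sign_off())"
```

```text
the job is handed in; nothing more can be done
None
```

I held the flap open at about 0.73 rad while pushing the boat off the lane into the hole, then let it close fully and handed the job in at about 11 s; no verdict came back, and the boat's drop is inferred from the empty lane and upper pit, as I never saw it on the pit floor.

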